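# Change the prism in the lever clamp

## Task

The mortar prism in the blue lever clamp is finished: swing the red-handled lever up and right back to its stop, lift the prism out and lay it in the empty lane of the tray, lengthwise like the prism already lying there. Then lay the full-length prism from the black front strip of the worktop, at the right, flat in the clamp bed and swing the lever fully down onto it. Set the prisms down without dropping them, keep them level, and leave the prism in the tray, the half prism, the funnel and the mallet where they are.

Things in the scene. Friction and masses are not known exactly. Their poses are not given: they have to be found in the camera images.
- clamp_bed: Blue lever clamp, fixed, base 100 x 222 x 16 mm. Origin on the worktop under the bed's centre; y along the bed to the hinge end, x across. Black bed top 18 mm up. Steel rails at 38 to 78 mm either side along y, 47 mm apart, flaring outward from 12 to 25 mm above the bed; no rails in the middle 76 mm (finger room). End lip at y=-87 mm, 25 mm high; hinge cheeks from y=+89 mm, 94 mm high.
- bed_centre (a point): Centre of the bed's upper face, where the middle of a prism's underside belongs; axes as clamp_bed.
- clamp_lever (a joint): Angle of the clamp lever: 0 when its rubber foot rests on a prism in the bed (lever level over the prism), grows as it swings up and back, 1.9 at its back stop (past upright, free end then 235 mm above the worktop: travel round or over it). It stays where it is left; about 3 N at the grip moves it.
- lever_grip (a point): Point to grasp on the red grip (18 mm wide across the clamp's x axis, 18 mm high, 58 mm long), 153 mm from the hinge, 22 mm before the lever's free end. With the lever down it is 97 mm above the worktop and 39 mm above the prism's top. Its frame turns with the lever: y along the lever toward the hinge, x along the hinge pin.
- lever_hinge (a point): Hinge pin's centre, 104 mm from the bed's centre along the clamp's y axis, 82 mm above the worktop; pin along the clamp's x axis. The lever swings in the clamp's y-z plane.
- tray: Shallow aluminium tray, fixed, 220 x 192 mm, floor 8 mm and rim 16 mm above the worktop. Two lanes side by side along its y axis, each about 100 mm wide (x) and 180 mm long (y), parted by a 13 mm high rib at x=0. Origin under its centre at z=0. The -x lane holds tray_prism, the +x lane is empty.
- free_lane (a point): Centre of the empty lane's floor; axes as tray (y along the lane).
- tested_prism: Grey mortar prism 40 x 160 x 40 mm, 0.4 to 0.7 kg, at first in the clamp under the lever. Origin at the centre of its underside, y along its length, z up.
- next_prism: Grey mortar prism 40 x 160 x 40 mm, 0.4 to 0.7 kg, at first lying on the black strip along the worktop's front edge, right of the clamp (the prisms stacked far back at the left are part of the room). Origin at the centre of its underside, y along its length, z up.
- tray_prism: Grey mortar prism 40 x 160 x 40 mm already in the tray. Stays. Origin at the centre of its underside, y along its length.
- half_prism: Grey broken half of a mortar prism, 40 x 80 x 40 mm, also on the front strip at the right, nearer or farther than next_prism (they swap places between runs). Stays. Origin at the centre of its underside, y along its length.
- funnel: Blue plastic funnel, 84 mm across, 85 mm high, standing mouth down beyond the clamp. Stays. Origin at the centre of its underside.
- mallet: Mallet with a black head and dark wooden handle, 90 x 238 x 47 mm, beyond the clamp. Stays. Origin at its underside.

How it is judged:
By the outcome, as a careful person would: the job done as asked, in the order asked, and still so for the second after the job is handed in, with the robot touching nothing.
It also fails if it takes over 72 s, if anything falls off the work surface, if the arm or the gripper's body presses on something with over 40 N, if the wrist force passes 120 N, or if a joint passes its speed limit or range.

## Robot

A 6-joint arm with a two-finger parallel gripper is mounted at the origin on a cart in front of the work surface, level with it; the furniture and walls round the work are solid. World frame = base frame: x ahead of the robot, y to its left, z up, the work surface at z = 0. Lengths are in m, angles in rad, forces in N, time in s.
With the tool pointing down it reaches from about 0.4 to 0.925 m from the base axis. Payload 3.4 kg.
Tool frame: the origin (TCP) lies on the centre line of the jaws, within the pads' length; the fingertips stand 25 mm ahead of it and the grasp point (between the pads) lies 6 mm ahead of it (tip_reach is the distance from the TCP to the fingertips, in m); z points along the fingers, y is the line along which they close (so a half turn about z gives the same grasp; the last joint's range is limited). The gripper opens to 85 mm and grips with 20 to 120 N. Pads are 22 mm wide; open, the fingers measure 114 mm over their backs; the gripper's body (76 mm by 85 mm) begins 54 mm behind the grasp point. The pads swing forward as they close: fully open they stand 13 mm farther back than shut.
Start: joints at [-1.244, 0.307, 1.506, -0, 1.328, -0.073], TCP at [0.224, -0.53, 0.256] pointing down, gripper open.
Joint ranges: [-3.12, 3.12], [-1.05, 2.28], [0.14, 2.33], [-1.42, 4.57], [0.1, 2.73], [-2.68, 2.68]. Speed limits (rad/s): [2.57, 2.57, 3.14, 3.14, 3.14, 3.14].

## Interface

Orientations are given as a unit quaternion [x, y, z, w].
In Python, from bench import * gives the robot as it stands. The module is installed in compiled form; this text tells all that it offers.
- The arm moves only by the tool drive_tool, never from a script. Its argument "increments" is a list of rows, each an object with "angular": the turn, a rotation vector about the tool's x, y, z in rad, a list of three; "dp": the shift along the tool's x, y, z in m, a list of three; "gripper": the closure, from -1 (fully open) to 1 (shut). In form: [{"angular": [rx, ry, rz], "dp": [dx, dy, dz], "gripper": gripper}, ...]. A call has 1 to 20 rows; each row is the pose to reach, as a shift and turn from the pose commanded when the call began, along the tool's axes at that moment; what a row does not reach only later rows make up. A row lasts 1/8 s, in which the tool goes at most 62.5 mm and 10.7 degrees, less where a joint would pass 70% of its speed; a pose out of reach is approached as far as the arm can. A call with a gripper value outside its range is refused whole. The fingers move at their own pace and stop on an object; "newtons" is the grip in N (left out, the last holds). Time passes only in rows, so rows that repeat a pose let the fingers close. It gives the time, the measured TCP pose, the force, the opening and the grip force at its end, in the units of the state.
- get_state(): the state, without advancing time (a new reading comes with each control period).
- snapshot(name): name is "side" or "top" or "wrist"; returns the picture (480x640x3 uint8, red, green, blue); there is no depth.
- calibration(name): a dict with "mtx" (3x3 intrinsics, pixels), "origin" and "rotation" of the camera in the world; the wrist camera has in their place "T_tool_cam" (4x4, takes a point from camera to tool coordinates, whose origin is the TCP and whose axes are the flange's). Camera axes: x right, y down, z forward; pixel columns grow to the right and rows downward; lengths in m; the calibration is good to about 2 mm. A picture is of the moment at which its call begins: read the wrist's pose just before it. calibration takes no time and is no camera call.
- close_job(): hands the job in; it is judged then, once.
The state is a dict: "clock": time; "qpos": joint angles; "qvel": joint speeds; "joint_torque": joint torques, N m; "eef_pos": TCP position; "tcp_rot": TCP orientation; "ft_force": force on the tool from outside, world axes, zero at the start; "wrist_torque": the same for the moment, N m; "width": opening from 0.0 (shut) to 1.0 (fully open); "finger_force": force on a finger pad.
Only numpy, scipy, OpenCV 4.12 (cv2) and the standard library are available. Lean on these libraries where they do the work, as an engineer would, in place of code of your own. Each camera call takes 0.05 s, during which the arm holds its last target. There are 200 camera calls.

## Working session

There is one attempt and no reset: what is moved stays moved. The work goes in short steps, Python scripts to look and compute and a tool call to move; the robot and the scene stay as the last step left them, time stands still between calls to the robot, and variables do not carry over. Pictures are saved under pics/ and viewed, at most 11 in all, crops included, and the job is handed in when it is done.

Besides the shell and the picture viewer there is one more tool, called after ">>>" as name(argument=value, ...), one argument or row to a line, values as JSON. drive_tool: Moves the arm, as the interface text tells. Its arguments: {"type":"object","properties":{"increments":{"type":"array"},"newtons":{"type":"number"}},"required":["increments"]}

```bash
mkdir -p pics; python3 - <<'E'
from bench import *
import cv2
s=get_state();print(s)
for n in("top","side"):
    im=snapshot(n);cv2.imwrite(f"pics/{n}0.png",im[:,:,::-1]);print(n,calibration(n))
print(calibration("wrist"))
E
```

```text
{'clock': 0.0, 'qpos': array([-1.24450909e+00,  3.07561566e-01,  1.50767088e+00,  3.01336496e-05,
        1.32835487e+00, -7.34850526e-02]), 'qvel': array([ 8.19703936e-04, -8.53186430e-05, -8.28431096e-05,  1.14984587e-03,
        1.07843050e-03, -2.93181674e-04]), 'joint_torque': array([-1.08383956e-03, -4.57556677e+01, -2.51919329e+01, -1.86774600e-04,
        1.34713275e-02, -6.13915489e-06]), 'eef_pos': array([ 0.22358707, -0.52906471,  0.25538846]), 'tcp_rot': array([ 9.80089425e-01,  1.98554084e-01, -1.11221976e-04, -9.91214486e-04]), 'ft_force': array([ 0.31371526, -0.68705731,  0.87575721]), 'wrist_torque': array([ 0.06252465,  0.02262328, -0.00033914]), 'finger_force': 0.0, 'width': 1.000490944055216}
top {'mtx': array([[579.56441228,   0.        , 322.29151173],
       [  0.        , 579.56441228, 242.43854696],
       [  0.        ,   0.        ,   1.        ]]), 'origin': array([0.32922476, 0.04752489, 1.58413196]), 'rotation': array([-0.68902439,  0.71689512, -0.07465346,  0.07572084])}
side {'mtx': array([[507.15538511,   0.        , 322.9785971 ],
       [  0.        , 507.15538511, 247.23853014],
       [  0.        ,   0.        ,   1.        ]]), 'origin': array([ 0.61981141, -1.09934743,  0.72147456]), 'rotation': array([ 0.86092519, -0.01628144, -0.00551055, -0.50844112])}
{'mtx': array([[404.64024855,   0.        , 318.52646785],
       [  0.        , 404.64024855, 241.66915397],
       [  0.        ,   0.        ,   1.        ]]), 'T_tool_cam': array([[ 6.23119668e-04, -9.52187968e-01, -3.05512170e-01,
         7.76535064e-02],
       [ 9.99999743e-01,  4.84830396e-04,  5.28521789e-04,
        -3.48190207e-04],
       [-3.55130502e-04, -3.05512420e-01,  9.52188025e-01,
        -1.15834398e-01],
       [ 0.00000000e+00,  0.00000000e+00,  0.00000000e+00,
         1.00000000e+00]])}
```

View pics/top0.png

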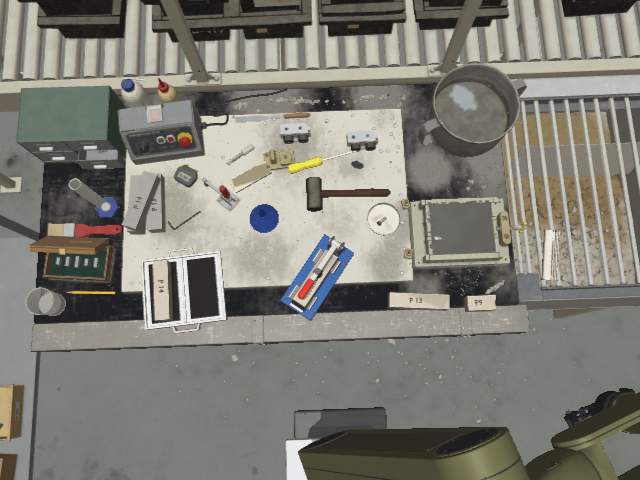

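View pics/side0.png

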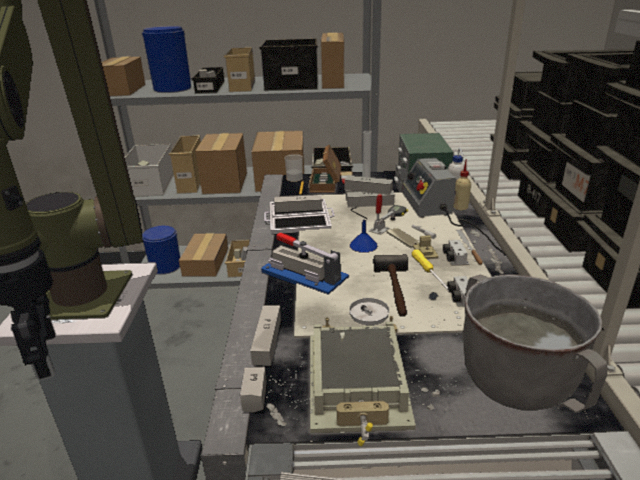

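The top view shows the clamp (318,277) with its hinge to the upper right, the tray (185,290) with its empty right lane (205,285), the next prism (419,300) and the half prism (481,303). The side view agrees. I'll enlarge the front region to pick corners.

```bash
cat >h.py <<'E'
from bench import *
import cv2, numpy as np
from scipy.spatial.transform import Rotation as R
def pix2w(n,uv,z,T=None):
    c=calibration(n);M=c["mtx"]
    if n=="wrist":
        s=T; Rt=R.from_quat(s["tcp_rot"]).as_matrix();X=c["T_tool_cam"]
        Rc=Rt@X[:3,:3];o=Rt@X[:3,3]+s["eef_pos"]
    else: Rc=R.from_quat(c["rotation"]).as_matrix();o=c["origin"]
    uv=np.atleast_2d(uv).astype(float)
    d=(Rc@np.linalg.inv(M)@np.c_[uv,np.ones(len(uv))].T).T
    return o+d*((np.asarray(z)-o[2])/d[:,2])[:,None]
def w2pix(n,P):
    c=calibration(n);Rc=R.from_quat(c["rotation"]).as_matrix()
    p=(np.atleast_2d(P)-c["origin"])@Rc@c["mtx"].T
    return p[:,:2]/p[:,2:]
E
python3 - <<'E'
from h import *
im=cv2.imread("pics/top0.png")
a=cv2.resize(im[225:335,265:365],None,fx=5,fy=5,interpolation=cv2.INTER_CUBIC)
b=cv2.resize(im[280:320,380:505],None,fx=2.4,fy=2.4,interpolation=cv2.INTER_CUBIC)
c=cv2.resize(im[240:335,135:235],None,fx=3,fy=3,interpolation=cv2.INTER_CUBIC)
o=np.zeros((550,800,3),np.uint8);o[:,:500]=a;o[:96,500:800]=b;o[100:385,500:800]=c
cv2.imwrite("pics/crop.png",o)
print(pix2w("top",[(318,277),(185,290),(205,285),(419,300),(481,303)],[.0,0,0,.04,.04]).round(3))
hsv=cv2.cvtColor(im,cv2.COLOR_BGR2HSV)
m=cv2.inRange(hsv,(100,120,60),(125,255,255));m[:,:275]=0;m[:225]=0;m[330:]=0;m[:,370:]=0
r=cv2.minAreaRect(cv2.findNonZero(m));print(r,cv2.boxPoints(r))
P=pix2w("top",cv2.boxPoints(r),[.016]*4);print(P.round(4),P.mean(0))
E
```

```text
[[ 0.575  0.059  0.   ]
 [ 0.553  0.426  0.   ]
 [ 0.565  0.371  0.   ]
 [ 0.496 -0.208  0.04 ]
 [ 0.481 -0.372  0.04 ]]
((297.8335266113281, 264.9239501953125), (81.15615844726562, 80.01924896240234), 32.15229415893555) [[242.18665 277.20303]
 [284.77063 209.45584]
 [353.4804  252.64487]
 [310.89642 320.39206]]
[[ 0.5801  0.2659  0.016 ]
 [ 0.7672  0.1446  0.016 ]
 [ 0.6362 -0.0416  0.016 ]
 [ 0.4553  0.0822  0.016 ]] [0.60971613 0.11279619 0.016     ]
```

View pics/crop.png

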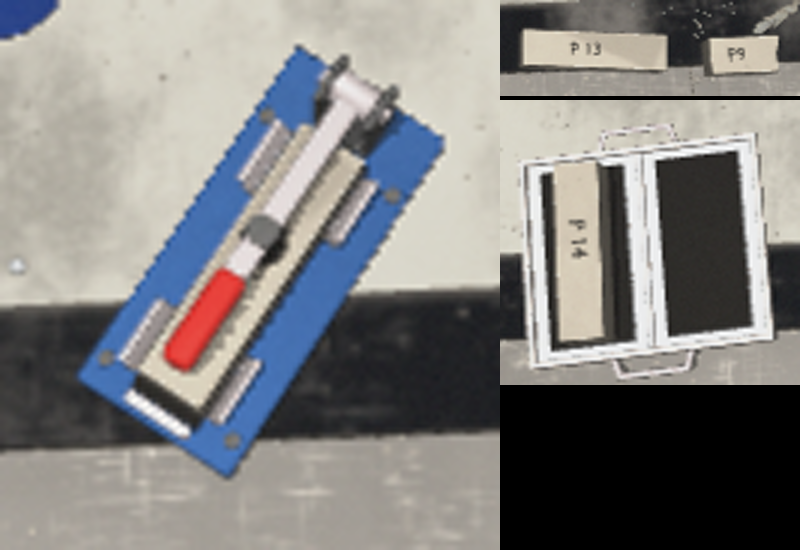

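The crop shows the clamp base corners at (78,377), (232,478), (445,140) and (298,45), the red grip around (203,320), the tray rim, and prisms "P13" (full) and "P9" (half). I'll convert these to world positions.

```bash
python3 - <<'E'
from h import *
def show(n,q,sc,off,z):
    q=np.array(q,float)/sc+np.array(off); P=pix2w("top",q,[z]*len(q))[:,:2]
    e=np.diff(np.r_[P,P[:1]],axis=0)
    print(n,P.round(4).tolist(),"c",P.mean(0).round(4),"len",np.linalg.norm(e,axis=1).round(4),"ang",np.degrees(np.arctan2(e[:,1],e[:,0])).round(1))
show("base",[(78,377),(232,478),(445,140),(298,45)],5,(265,225),.016)
show("clprism",[(137,372),(192,408),(367,155),(305,125)],5,(265,225),.058)
show("grip",[(168,355),(195,369),(244,285),(220,270)],5,(265,225),.1)
show("tray",np.array([(522,160),(755,134),(775,340),(537,368)])-[500,100],3,(135,240),.016)
show("freefloor",np.array([(655,160),(738,151),(752,324),(668,336)])-[500,100],3,(135,240),.010)
show("trayprism",np.array([(556,164),(598,163),(605,339),(557,340)])-[500,100],3,(135,240),.048)
show("next",np.array([(524,30),(668,37),(666,69),(522,63)])-[500,0],2.4,(380,280),.04)
show("half",np.array([(710,39),(778,37),(777,73),(708,71)])-[500,0],2.4,(380,280),.04)
E
```

```text
base [[0.5124, 0.1624], [0.4547, 0.0809], [0.6352, -0.043], [0.6922, 0.0359]] c [0.5736 0.059 ] len [0.0999 0.2189 0.0973 0.2199] ang [-125.3  -34.5   54.1  144.9]
clprism [[0.5089, 0.1281], [0.4888, 0.0997], [0.6205, 0.0016], [0.6382, 0.0342]] c [0.5641 0.0659] len [0.0348 0.1642 0.0371 0.1599] ang [-125.3  -36.7   61.4  144. ]
grip [[0.5121, 0.1098], [0.5043, 0.0961], [0.5467, 0.0694], [0.5551, 0.0815]] c [0.5295 0.0892] len [0.0157 0.0501 0.0147 0.0514] ang [-119.6  -32.2   55.6  146.7]
tray [[0.639, 0.5406], [0.6547, 0.3265], [0.4653, 0.3089], [0.4488, 0.5221]] c [0.5519 0.4245] len [0.2147 0.1902 0.2139 0.1911] ang [ -85.8 -174.7   94.4    5.6]
freefloor [[0.6352, 0.4198], [0.6406, 0.3433], [0.481, 0.3306], [0.4732, 0.4064]] c [0.5575 0.375 ] len [0.0767 0.1601 0.0762 0.1626] ang [ -86.  -175.4   95.9    4.7]
trayprism [[0.6278, 0.4998], [0.6271, 0.462], [0.4693, 0.4531], [0.4701, 0.4954]] c [0.5486 0.4776] len [0.0378 0.1581 0.0423 0.1577] ang [ -90.9 -176.8   88.9    1.6]
next [[0.5191, -0.1323], [0.505, -0.2918], [0.4696, -0.2865], [0.4825, -0.1277]] c [ 0.4941 -0.2096] len [0.1601 0.0357 0.1593 0.0369] ang [-95.1 171.6  85.3  -7.1]
half [[0.5009, -0.3382], [0.5001, -0.4138], [0.4603, -0.4086], [0.4656, -0.3327]] c [ 0.4817 -0.3733] len [0.0757 0.0401 0.0761 0.0357] ang [-90.6 172.6  86.1  -8.8]
```

```bash
cat >>h.py <<'E'
def go(p,yaw,tilt=None):
    "increment to reach world p with tool down, tool x at yaw deg"
    s=get_state();R0=R.from_quat(s["tcp_rot"])
    t=np.radians(yaw);x=[np.cos(t),np.sin(t),0];y=[np.sin(t),-np.cos(t),0]
    R1=R.from_matrix(np.c_[x,y,[0,0,-1]])
    rv=(R0.inv()*R1).as_rotvec();dp=R0.inv().apply(np.array(p)-s["eef_pos"])
    print("t",round(s["clock"],2),"tcp",s["eef_pos"].round(4),"yaw",np.degrees(np.arctan2(*R0.as_matrix()[[1,0],[0,0]])).round(2),"w",round(s["width"],3),"| dp",dp.round(4).tolist(),"ang",rv.round(3).tolist())
E
python3 -c "
from h import *
go([.564,.066,.27],144.8)"
```

```text
t 0.1 tcp [ 0.2236 -0.5291  0.2555] yaw 22.91 w 1.0 | dp [0.5452, -0.4157, -0.0137] ang [-0.001, -0.002, -2.127]
```

>>> drive_tool(
  increments=[
    {"dp":[0.039,-0.03,-0.001],"angular":[0,0,-0.152],"gripper":-1},
    {"dp":[0.078,-0.059,-0.002],"angular":[0,0,-0.304],"gripper":-1},
    {"dp":[0.117,-0.089,-0.003],"angular":[0,0,-0.456],"gripper":-1},
    {"dp":[0.156,-0.119,-0.004],"angular":[0,0,-0.608],"gripper":-1},
    {"dp":[0.195,-0.148,-0.005],"angular":[0,0,-0.76],"gripper":-1},
    {"dp":[0.234,-0.178,-0.006],"angular":[0,0,-0.912],"gripper":-1},
    {"dp":[0.273,-0.208,-0.007],"angular":[0,0,-1.064],"gripper":-1},
    {"dp":[0.312,-0.238,-0.008],"angular":[0,0,-1.216],"gripper":-1},
    {"dp":[0.351,-0.267,-0.009],"angular":[0,0,-1.368],"gripper":-1},
    {"dp":[0.39,-0.297,-0.01],"angular":[0,0,-1.52],"gripper":-1},
    {"dp":[0.429,-0.327,-0.011],"angular":[0,0,-1.672],"gripper":-1},
    {"dp":[0.468,-0.356,-0.012],"angular":[0,0,-1.824],"gripper":-1},
    {"dp":[0.507,-0.386,-0.013],"angular":[0,0,-1.976],"gripper":-1},
    {"dp":[0.545,-0.416,-0.014],"angular":[-0.001,-0.002,-2.127],"gripper":-1},
    {"dp":[0.545,-0.416,-0.014],"angular":[-0.001,-0.002,-2.127],"gripper":-1},
    {"dp":[0.545,-0.416,-0.014],"angular":[-0.001,-0.002,-2.127],"gripper":-1},
  ],
)

```text
clock: 2.1
eef_pos: [0.5632, 0.0656, 0.2696]
tcp_rot: [0.303, 0.953, -0.001, -0.0]
ft_force: [-1.5, -0.5, -0.3]
width: 0.999
finger_force: 0.0
```

```bash
python3 - <<'E'
from h import *
import pickle
s=get_state();im=snapshot("wrist")[:,:,::-1];pickle.dump(s,open("s1.pkl","wb"))
cv2.imwrite("pics/w1.png",im);go([.564,.066,.27],144.8)
E
```

```text
t 2.15 tcp [0.5631 0.0651 0.2698] yaw 144.72 w 0.999 | dp [-0.0002, 0.0013, -0.0002] ang [-0.002, 0.001, -0.001]
```

View pics/w1.png

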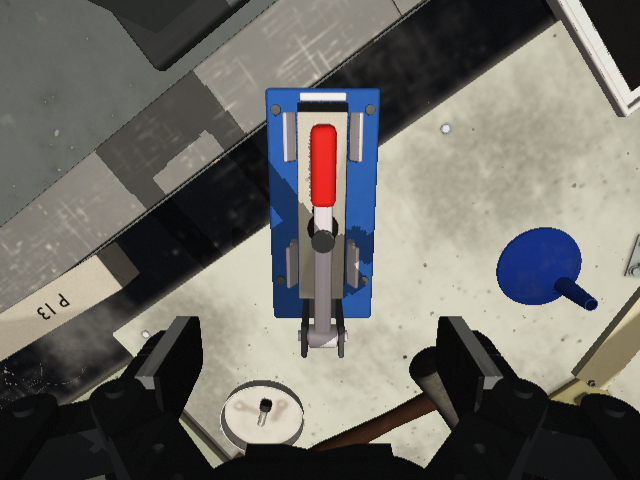

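The wrist view shows base corners (266,88), (381,88), (372,317) and (275,317), the prism top spanning (297..347,110) to (300..343,298), the grip centred at (323,166), and the hinge near (324,338).

```bash
python3 - <<'E'
from h import *
import pickle
s=pickle.load(open("s1.pkl","rb"))
def show(n,q,z):
    P=pix2w("wrist",q,[z]*len(q),s)[:,:2];e=np.diff(np.r_[P,P[:1]],axis=0)
    print(n,"c",P.mean(0).round(4),"len",np.linalg.norm(e,axis=1).round(4),"ang",np.degrees(np.arctan2(e[:,1],e[:,0])).round(1));return P.mean(0)
b=show("base",[(266,88),(381,88),(372,317),(275,317)],.016)
p=show("prism",[(297,110),(347,110),(343,298),(300,298)],.058)
g=show("grip",[(311,125),(336,125),(335,207),(313,207)],.1)
l=show("lip",[(301,93),(346,93),(346,101),(301,101)],.043)
h=pix2w("wrist",[(324,338)],[.082],s)[0,:2]
show("rails",[(288,113),(359,113),(354,287),(291,287)],.04)
u=np.array([np.cos(np.radians(-35.2)),np.sin(np.radians(-35.2))])
v=np.array([-u[1],u[0]])
for n,q in dict(b=b,g=g,l=l,h=h,p=p).items(): print(n,((q-p)@u).round(4),((q-p)@v).round(4))
E
```

```text
base c [0.5744 0.0621] len [0.0983 0.2185 0.0989 0.2187] ang [  54.8  -34.9 -125.1  144.9]
prism c [0.5637 0.0673] len [0.0385 0.159  0.0383 0.1591] ang [  54.8  -35.2 -125.1  144.8]
grip c [0.5307 0.092 ] len [0.017  0.0568 0.0159 0.0568] ang [  54.8  -35.2 -125.2  145.9]
lip c [0.4914 0.1199] len [0.0358 0.006  0.036  0.006 ] ang [  54.8  -34.  -125.2  144. ]
rails c [0.5643 0.0684] len [0.0578 0.1542 0.0586 0.1543] ang [  54.8  -35.2 -125.1  144.5]
b 0.0117 0.0019
g -0.0413 0.0011
l -0.0894 0.0013
h 0.1055 0.0021
p 0.0 0.0
```

```bash
python3 -c "
from h import *
go([.5242,.0965,.103],144.9)"
```

```text
t 2.15 tcp [0.5631 0.0651 0.2698] yaw 144.72 w 0.999 | dp [0.05, 0.0036, 0.1668] ang [-0.002, 0.001, -0.003]
```

>>> drive_tool(
  increments=[
    {"dp":[0.02,0.002,0.03],"angular":[0,0,-0.003],"gripper":-1},
    {"dp":[0.04,0.003,0.08],"angular":[-0.002,0.001,-0.003],"gripper":-1},
    {"dp":[0.05,0.003,0.13],"angular":[-0.002,0.001,-0.003],"gripper":-0.5},
    {"dp":[0.05,0.003,0.16],"angular":[-0.002,0.001,-0.003],"gripper":0},
    {"dp":[0.05,0.003,0.167],"angular":[-0.002,0.001,-0.003],"gripper":0.3},
    {"dp":[0.05,0.003,0.167],"angular":[-0.002,0.001,-0.003],"gripper":1},
    {"dp":[0.05,0.003,0.167],"angular":[-0.002,0.001,-0.003],"gripper":1},
    {"dp":[0.05,0.003,0.167],"angular":[-0.002,0.001,-0.003],"gripper":1},
    {"dp":[0.05,0.003,0.167],"angular":[-0.002,0.001,-0.003],"gripper":1},
  ],
  newtons=30,
)

```text
clock: 3.28
eef_pos: [0.5248, 0.0961, 0.1038]
tcp_rot: [0.301, 0.954, 0.0, 0.001]
ft_force: [-2.0, -3.7, -1.5]
width: 0.202
finger_force: 35.7
```

```bash
python3 -c "
from h import *
go([.5242,.0965,.103],144.9)
a0=np.arctan2(.015,.153)
for a in np.linspace(0,1.9,21)[1:]:
    # grip rel hinge (along -u, up), radius incl. height offset
    r=np.hypot(.153,.015);print(round(a,3),(r*np.cos(a0)-r*np.cos(a0+a)).round(4),(r*np.sin(a0+a)-r*np.sin(a0)).round(4))
print(get_state()['finger_force'],get_state()['ft_force'])"
```

```text
t 3.27 tcp [0.5248 0.0961 0.1038] yaw 144.94 w 0.202 | dp [0.0007, -0.0, 0.0008] ang [0.0, 0.001, 0.001]
0.095 0.0021 0.0144
0.19 0.0056 0.0286
0.285 0.0104 0.0424
0.38 0.0165 0.0557
0.475 0.0238 0.0683
0.57 0.0323 0.0802
0.665 0.0419 0.0912
0.76 0.0524 0.1013
0.855 0.0639 0.1103
0.95 0.0762 0.1182
1.045 0.0892 0.1249
1.14 0.1027 0.1303
1.235 0.1167 0.1344
1.33 0.1311 0.1372
1.425 0.1456 0.1386
1.52 0.1602 0.1386
1.615 0.1747 0.1372
1.71 0.1891 0.1344
1.805 0.2031 0.1303
1.9 0.2167 0.1249
35.69225370883942 [-2.04684748 -3.7152123  -1.47960903]
```

>>> drive_tool(
  increments=[
    {"dp":[-0.002,0,-0.014],"angular":[0,0,0],"gripper":1},
    {"dp":[-0.006,0,-0.029],"angular":[0,0,0],"gripper":1},
    {"dp":[-0.01,0,-0.042],"angular":[0,0,0],"gripper":1},
    {"dp":[-0.0165,0,-0.056],"angular":[0,0,0],"gripper":1},
    {"dp":[-0.024,0,-0.068],"angular":[0,0,0],"gripper":1},
    {"dp":[-0.032,0,-0.08],"angular":[0,0,0],"gripper":1},
    {"dp":[-0.042,0,-0.091],"angular":[0,0,0],"gripper":1},
    {"dp":[-0.052,0,-0.101],"angular":[0,0,0],"gripper":1},
    {"dp":[-0.064,0,-0.11],"angular":[0,0,0],"gripper":1},
    {"dp":[-0.076,0,-0.118],"angular":[0,0,0],"gripper":1},
    {"dp":[-0.089,0,-0.125],"angular":[0,0,0],"gripper":1},
  ],
  newtons=20,
)

```text
clock: 4.65
eef_pos: [0.5969, 0.0452, 0.2283]
tcp_rot: [0.301, 0.954, 0.0, -0.001]
ft_force: [-2.3, -3.4, -8.7]
width: 0.201
finger_force: 38.5
```

>>> drive_tool(
  increments=[
    {"dp":[-0.013,0,-0.005],"angular":[0,0,0],"gripper":1},
    {"dp":[-0.027,0,-0.0095],"angular":[0,0,0],"gripper":1},
    {"dp":[-0.042,0,-0.012],"angular":[0,0,0],"gripper":1},
    {"dp":[-0.056,0,-0.0135],"angular":[0,0,0],"gripper":1},
    {"dp":[-0.071,0,-0.0135],"angular":[0,0,0],"gripper":1},
    {"dp":[-0.085,0,-0.012],"angular":[0,0,0],"gripper":1},
    {"dp":[-0.1,0,-0.0095],"angular":[0,0,0],"gripper":1},
    {"dp":[-0.114,0,-0.005],"angular":[0,0,0],"gripper":1},
    {"dp":[-0.128,0,0],"angular":[0,0,0],"gripper":1},
    {"dp":[-0.134,0,0.002],"angular":[0,0,0],"gripper":1},
    {"dp":[-0.134,0,0.002],"angular":[0,0,0],"gripper":1},
  ],
)

```text
clock: 6.02
eef_pos: [0.7071, -0.0326, 0.2267]
tcp_rot: [0.301, 0.954, -0.0, -0.0]
ft_force: [-5.5, -4.3, -2.7]
width: 0.206
finger_force: 42.1
```

```bash
python3 - <<'E'
from h import *
go([.5643,.0683,.25],144.9);s=get_state();print(s['ft_force'],s['finger_force'])
o=np.zeros((480,800,3),np.uint8)
o[:,:400]=cv2.resize(snapshot("side")[200:340,220:340,::-1],(400,480));o[:,400:]=cv2.resize(snapshot("wrist")[:,:,::-1],(400,480));cv2.imwrite("pics/lev.png",o)
E
```

```text
t 6.03 tcp [ 0.7071 -0.0326  0.2267] yaw 144.92 w 0.206 | dp [0.1749, 0.0005, -0.0232] ang [-0.0, -0.001, 0.0]
[-5.51510161 -4.32340936 -2.74456044] 42.142894864082336
```

View pics/lev.png

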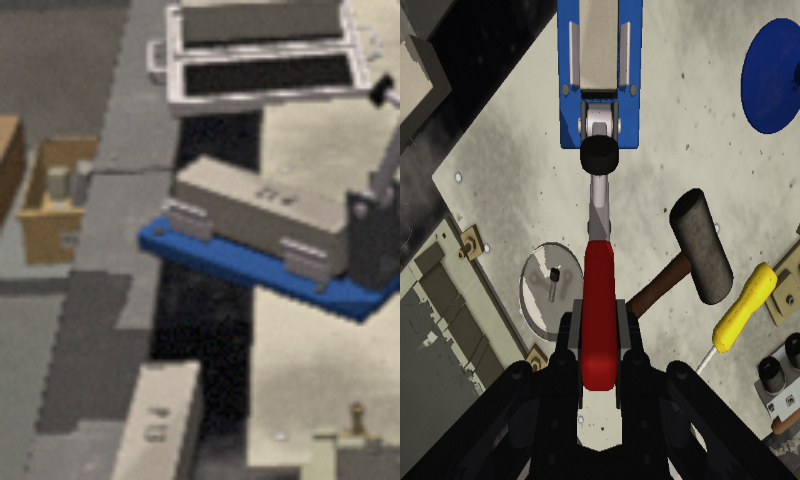

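The lever is past upright (red grip at (600,320) in the right half) and the prism is uncovered. I'll press a little farther to confirm it's at the stop.

>>> drive_tool(
  increments=[
    {"dp":[-0.005,0,0.003],"angular":[0,0,0],"gripper":1},
    {"dp":[-0.01,0,0.006],"angular":[0,0,0],"gripper":1},
    {"dp":[-0.01,0,0.006],"angular":[0,0,0],"gripper":1},
  ],
)

```text
clock: 6.5
eef_pos: [0.7103, -0.0348, 0.2246]
tcp_rot: [0.301, 0.954, 0.001, -0.005]
ft_force: [-22.7, 3.1, 17.9]
width: 0.206
finger_force: 44.4
```

>>> drive_tool(
  increments=[
    {"dp":[0,0,0],"angular":[0,0,0],"gripper":-0.5},
    {"dp":[0,0,0],"angular":[0,0,0],"gripper":-1},
    {"dp":[0,0,0],"angular":[0,0,0],"gripper":-1},
    {"dp":[0,0,0],"angular":[0,0,0],"gripper":-1},
    {"dp":[0,0,-0.03],"angular":[0,0,0],"gripper":-1},
    {"dp":[0,0,-0.08],"angular":[0,0,0],"gripper":-1},
    {"dp":[0.03,0,-0.09],"angular":[0,0,0],"gripper":-1},
    {"dp":[0.08,0,-0.09],"angular":[0,0,0],"gripper":-1},
    {"dp":[0.13,0,-0.06],"angular":[0,0,0],"gripper":-1},
    {"dp":[0.18,0,-0.03],"angular":[0,0,0],"gripper":-1},
    {"dp":[0.18,0,-0.03],"angular":[0,0,0],"gripper":-1},
  ],
)

```text
clock: 7.88
eef_pos: [0.5602, 0.0678, 0.246]
tcp_rot: [0.3, 0.954, -0.001, -0.006]
ft_force: [1.1, -0.6, -0.1]
width: 1.0
finger_force: 0.0
```

```bash
python3 -c "
from h import *
import pickle
go([.5637,.0673,.054],144.9)
s=get_state();cv2.imwrite('pics/w2.png',snapshot('wrist')[:,:,::-1]);pickle.dump(s,open('s2.pkl','wb'))"
```

```text
t 7.88 tcp [0.5602 0.0678 0.246 ] yaw 145.1 w 1.0 | dp [-0.0051, 0.0028, 0.192] ang [-0.006, -0.01, 0.003]
```

View pics/w2.png

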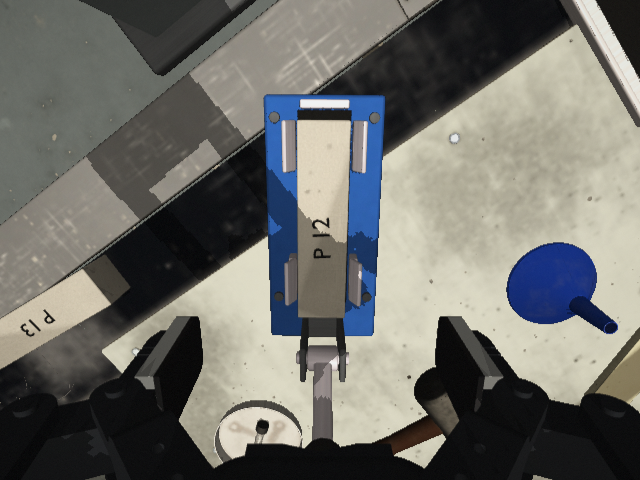

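The prism top corners are at (298,120), (350,120), (346,318) and (299,318), lever clear behind. I'll refine the prism and clamp positions.

```bash
python3 - <<'E'
from h import *
import pickle
s=pickle.load(open("s2.pkl","rb"))
def show(n,q,z):
    P=pix2w("wrist",q,[z]*len(q),s)[:,:2];e=np.diff(np.r_[P,P[:1]],axis=0)
    print(n,"c",P.mean(0).round(4),"len",np.linalg.norm(e,axis=1).round(4),"ang",np.degrees(np.arctan2(e[:,1],e[:,0])).round(1));return P.mean(0)
show("prism",[(298,120),(351,120),(346,318),(299,318)],.058)
show("base",[(264,95),(385,96),(373,335),(272,334)],.016)
show("lip",[(300,100),(350,100),(350,108),(300,108)],.043)
show("rails",[(283,121),(366,121),(361,304),(286,304)],.043)
go([.5637,.0673,.054],144.9)
E
```

```text
prism c [0.565  0.0673] len [0.0382 0.1586 0.0393 0.1588] ang [  55.1  -35.  -124.7  144.6]
base c [0.5738 0.0614] len [0.0976 0.2171 0.0975 0.2172] ang [  54.7  -35.1 -125.3  144.9]
lip c [0.4911 0.1199] len [0.0373 0.0057 0.0375 0.0057] ang [  55.1  -33.5 -124.9  144.4]
rails c [0.5633 0.0691] len [0.0628 0.1522 0.0651 0.1524] ang [  55.1  -34.5 -124.7  144.6]
t 7.92 tcp [0.565  0.067  0.2485] yaw 145.06 w 1.003 | dp [0.0005, -0.0001, 0.1945] ang [-0.002, -0.003, 0.003]
```

>>> drive_tool(
  increments=[
    {"dp":[0,0,0.05],"angular":[-0.002,-0.003,0.002],"gripper":-1},
    {"dp":[0,0,0.1],"angular":[-0.002,-0.003,0.002],"gripper":-1},
    {"dp":[0,0,0.15],"angular":[-0.002,-0.003,0.002],"gripper":-1},
    {"dp":[0,0,0.18],"angular":[-0.002,-0.003,0.002],"gripper":-1},
    {"dp":[0,0,0.194],"angular":[-0.002,-0.003,0.002],"gripper":-0.7},
    {"dp":[0,0,0.194],"angular":[-0.002,-0.003,0.002],"gripper":1},
    {"dp":[0,0,0.194],"angular":[-0.002,-0.003,0.002],"gripper":1},
    {"dp":[0,0,0.194],"angular":[-0.002,-0.003,0.002],"gripper":1},
    {"dp":[0,0,0.194],"angular":[-0.002,-0.003,0.002],"gripper":1},
    {"dp":[0,0,0.194],"angular":[-0.002,-0.003,0.002],"gripper":1},
  ],
  newtons=60,
)

```text
clock: 9.18
eef_pos: [0.5698, 0.0659, 0.0578]
tcp_rot: [0.302, 0.953, 0.001, 0.004]
ft_force: [-0.3, -2.5, 7.6]
width: 0.453
finger_force: 64.6
```

```bash
python3 -c "
from h import *
go([.5563,.3735,.2],184.9);s=get_state();print(s['ft_force'],s['finger_force'],R.from_quat(s['tcp_rot']).as_matrix().round(3))"
```

```text
t 9.18 tcp [0.5698 0.0659 0.0578] yaw 144.84 w 0.453 | dp [0.1872, 0.2444, -0.1423] ang [0.002, 0.008, -0.699]
[-0.30174212 -2.47655177  7.5680025 ] 64.60456967353821 [[-0.818  0.576  0.008]
 [ 0.576  0.818 -0.   ]
 [-0.007  0.005 -1.   ]]
```

>>> drive_tool(
  increments=[
    {"dp":[0,0,-0.008],"angular":[0,0,0],"gripper":1},
    {"dp":[0,0,-0.025],"angular":[0,0,0],"gripper":1},
    {"dp":[0,0,-0.05],"angular":[0,0,0],"gripper":1},
    {"dp":[0,0,-0.08],"angular":[0,0,0],"gripper":1},
    {"dp":[0,0,-0.1],"angular":[0,0,0],"gripper":1},
    {"dp":[0,0,-0.105],"angular":[0,0,0],"gripper":1},
    {"dp":[0,0,-0.105],"angular":[0,0,0],"gripper":1},
  ],
)

```text
clock: 10.05
eef_pos: [0.567, 0.0664, 0.1606]
tcp_rot: [0.302, 0.953, 0.001, 0.001]
ft_force: [-0.6, 0.2, -6.0]
width: 0.453
finger_force: 63.2
```

```bash
python3 -c "
from h import *
go([.5615,.374,.16],184.9);s=get_state();print(s['ft_force'],s['finger_force'],R.from_quat(s['tcp_rot']).as_matrix().round(3))"
```

```text
t 10.05 tcp [0.567  0.0664 0.1606] yaw 144.84 w 0.453 | dp [0.1816, 0.2483, 0.0008] ang [0.001, 0.003, -0.699]
[-0.63205424  0.1567804  -5.98093236] 63.1799840927124 [[-0.818  0.576  0.003]
 [ 0.576  0.818  0.001]
 [-0.002  0.002 -1.   ]]
```

>>> drive_tool(
  increments=[
    {"dp":[0.005,0.007,0],"angular":[0,0,-0.02],"gripper":1},
    {"dp":[0.018,0.025,0],"angular":[0,0,-0.07],"gripper":1},
    {"dp":[0.036,0.05,0],"angular":[0,0,-0.14],"gripper":1},
    {"dp":[0.058,0.08,0],"angular":[0,0,-0.225],"gripper":1},
    {"dp":[0.082,0.112,0],"angular":[0,0,-0.315],"gripper":1},
    {"dp":[0.106,0.144,0],"angular":[0,0,-0.405],"gripper":1},
    {"dp":[0.128,0.175,0],"angular":[0,0,-0.49],"gripper":1},
    {"dp":[0.148,0.203,0],"angular":[0,0,-0.57],"gripper":1},
    {"dp":[0.165,0.226,0],"angular":[0,0,-0.635],"gripper":1},
    {"dp":[0.177,0.242,0],"angular":[0,0,-0.68],"gripper":1},
    {"dp":[0.182,0.248,0],"angular":[0.001,0.003,-0.699],"gripper":1},
    {"dp":[0.182,0.248,0],"angular":[0.001,0.003,-0.699],"gripper":1},
    {"dp":[0.182,0.248,0],"angular":[0.001,0.003,-0.699],"gripper":1},
  ],
)

```text
clock: 11.68
eef_pos: [0.5619, 0.3726, 0.1612]
tcp_rot: [-0.042, 0.999, -0.0, 0.0]
ft_force: [-0.2, -0.6, -6.4]
width: 0.452
finger_force: 63.0
```

```bash
python3 - <<'E'
from h import *
import pickle
go([.5615,.374,.048],184.9);s=get_state();pickle.dump(s,open("s3.pkl","wb"));print(s['ft_force'])
cv2.imwrite("pics/w3.png",snapshot("wrist")[:,:,::-1])
E
```

```text
t 11.68 tcp [0.5619 0.3726 0.1612] yaw -175.18 w 0.452 | dp [0.0003, 0.0016, 0.1132] ang [-0.001, 0.001, -0.001]
[-0.16536793 -0.62824791 -6.44193321]
```

View pics/w3.png

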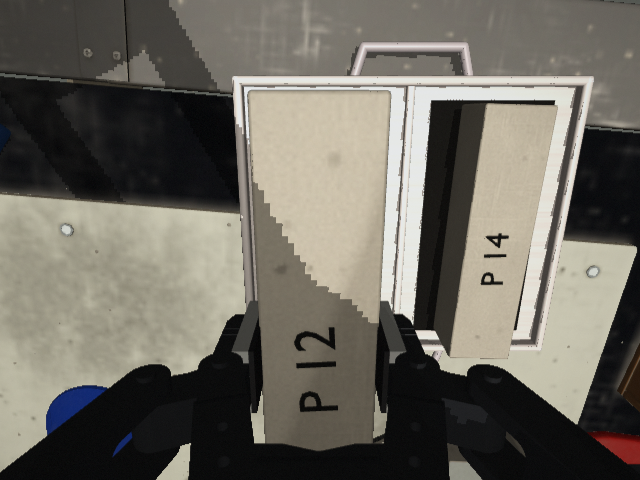

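The held prism P12 hangs level over the right lane. Rim front corners are at (234,78) and (593,78), the rib front at (408,86); checking the lane centre from these.

```bash
python3 - <<'E'
from h import *
import pickle
s=pickle.load(open("s3.pkl","rb"))
P=pix2w("wrist",[(234,78),(593,78),(543,348),(408,87),(250,92),(389,94)],[.016,.016,.016,.013,.16,.16],s);print(P.round(4))
d=P[0]-P[1];d/=np.linalg.norm(d);L=np.array([-d[1],d[0],0]);print(np.linalg.norm(P[0]-P[1]),np.degrees(np.arctan2(*L[[1,0]])))
print("tray c",(P[0]+P[1])/2+L*.096,"lane",(P[0]+P[1])/2+L*.096+d*.052)
E
```

```text
[[0.4684 0.3137 0.016 ]
 [0.4502 0.5281 0.016 ]
 [0.6349 0.5453 0.016 ]
 [0.4644 0.419  0.013 ]
 [0.4798 0.3471 0.16  ]
 [0.4771 0.3848 0.16  ]]
0.21509384937568998 4.8479335838081425
tray c [0.55495805 0.42901855 0.016     ] lane [0.55935264 0.37720458 0.016     ]
```

>>> drive_tool(
  increments=[
    {"dp":[0,0.001,0.01],"angular":[0,0,0],"gripper":1},
    {"dp":[0,0.003,0.035],"angular":[0,0,0],"gripper":1},
    {"dp":[0,0.003,0.06],"angular":[0,0,0],"gripper":1},
    {"dp":[0,0.003,0.082],"angular":[0,0,0],"gripper":1},
    {"dp":[0,0.003,0.097],"angular":[0,0,0],"gripper":1},
    {"dp":[0,0.003,0.104],"angular":[0,0,0],"gripper":1},
    {"dp":[0,0.003,0.107],"angular":[0,0,0],"gripper":1},
    {"dp":[0,0.003,0.109],"angular":[0,0,0],"gripper":1},
    {"dp":[0,0.003,0.111],"angular":[0,0,0],"gripper":1},
  ],
)

```text
clock: 12.85
eef_pos: [0.5623, 0.3771, 0.0511]
tcp_rot: [-0.043, 0.999, 0.0, 0.001]
ft_force: [-0.2, 1.2, -6.5]
width: 0.455
finger_force: 62.9
```

>>> drive_tool(
  increments=[
    {"dp":[0,0,0.001],"angular":[0,0,0],"gripper":1},
    {"dp":[0,0,0.002],"angular":[0,0,0],"gripper":1},
    {"dp":[0,0,0.003],"angular":[0,0,0],"gripper":1},
    {"dp":[0,0,0.003],"angular":[0,0,0],"gripper":1},
  ],
)

```text
clock: 13.35
eef_pos: [0.5619, 0.3768, 0.048]
tcp_rot: [-0.043, 0.999, 0.0, 0.001]
ft_force: [-2.3, -1.2, -2.9]
width: 0.455
finger_force: 63.4
```

>>> drive_tool(
  increments=[
    {"dp":[0,0,0.001],"angular":[0,0,0],"gripper":1},
    {"dp":[0,0,0.0015],"angular":[0,0,0],"gripper":1},
    {"dp":[0,0,0.0015],"angular":[0,0,0],"gripper":1},
  ],
)

```text
clock: 13.72
eef_pos: [0.5618, 0.3768, 0.0479]
tcp_rot: [-0.043, 0.999, 0.0, 0.001]
ft_force: [-4.0, -1.7, 8.5]
width: 0.45
finger_force: 64.9
```

>>> drive_tool(
  increments=[
    {"dp":[0,0,0],"angular":[0,0,0],"gripper":-0.4},
    {"dp":[0,0,0],"angular":[0,0,0],"gripper":-0.4},
    {"dp":[0,0,0],"angular":[0,0,0],"gripper":-0.4},
    {"dp":[0,0,-0.02],"angular":[0,0,0],"gripper":-0.4},
    {"dp":[0,0,-0.07],"angular":[0,0,0],"gripper":-0.4},
    {"dp":[0,0,-0.13],"angular":[0,0,0],"gripper":-1},
    {"dp":[0,0,-0.19],"angular":[0,0,0],"gripper":-1},
    {"dp":[0,0,-0.21],"angular":[0,0,0],"gripper":-1},
  ],
)

```text
clock: 14.72
eef_pos: [0.5635, 0.3779, 0.2613]
tcp_rot: [-0.043, 0.999, 0.002, 0.005]
ft_force: [-0.7, 0.1, -0.3]
width: 1.001
finger_force: 0.0
```

```bash
python3 - <<'E'
from h import *
cv2.imwrite("pics/w4.png",snapshot("wrist")[:,:,::-1])
go([.494,-.19,.25],85.2)
E
```

```text
t 14.78 tcp [0.5639 0.3781 0.2625] yaw -175.12 w 1.002 | dp [0.1181, -0.5602, 0.0086] ang [0.013, 0.004, 1.74]
```

>>> drive_tool(
  increments=[
    {"dp":[0.01,-0.047,0],"angular":[0,0,0.145],"gripper":-1},
    {"dp":[0.02,-0.093,0],"angular":[0,0,0.29],"gripper":-1},
    {"dp":[0.03,-0.14,0],"angular":[0,0,0.435],"gripper":-1},
    {"dp":[0.04,-0.187,0],"angular":[0,0,0.58],"gripper":-1},
    {"dp":[0.05,-0.233,0],"angular":[0,0,0.725],"gripper":-1},
    {"dp":[0.06,-0.28,0],"angular":[0,0,0.87],"gripper":-1},
    {"dp":[0.07,-0.327,0],"angular":[0,0,1.015],"gripper":-1},
    {"dp":[0.08,-0.373,0],"angular":[0,0,1.16],"gripper":-1},
    {"dp":[0.09,-0.42,0],"angular":[0,0,1.305],"gripper":-1},
    {"dp":[0.1,-0.467,0],"angular":[0,0,1.45],"gripper":-1},
    {"dp":[0.11,-0.513,0.004],"angular":[0,0,1.595],"gripper":-1},
    {"dp":[0.118,-0.56,0.009],"angular":[0,0,1.74],"gripper":-1},
    {"dp":[0.118,-0.56,0.009],"angular":[0,0,1.74],"gripper":-1},
    {"dp":[0.118,-0.56,0.009],"angular":[0,0,1.74],"gripper":-1},
    {"dp":[0.118,-0.56,0.009],"angular":[0,0,1.74],"gripper":-1},
  ],
)

```text
clock: 16.65
eef_pos: [0.4915, -0.19, 0.2463]
tcp_rot: [0.736, 0.678, 0.001, -0.0]
ft_force: [0.0, 0.2, 0.3]
width: 0.999
finger_force: 0.0
```

```bash
python3 - <<'E'
from h import *
import pickle
s=get_state();im=snapshot("wrist")[:,:,::-1];pickle.dump(s,open("s5.pkl","wb"))
w4=cv2.imread("pics/w4.png")
o=np.zeros((480,800,3),np.uint8);o[:,:640]=im;o[:120,640:]=cv2.resize(w4,(160,120),interpolation=cv2.INTER_AREA)
o[130:130+240,640:]=cv2.resize(snapshot("top")[240:330,140:200+0,::-1],(160,240));o[:,640:642]=0
cv2.imwrite("pics/w5.png",o);go([.494,-.2096,.25],85.2)
E
```

```text
t 16.75 tcp [ 0.4917 -0.1901  0.2466] yaw 85.31 w 1.0 | dp [-0.0193, 0.0039, -0.0034] ang [0.001, -0.001, 0.002]
```

View pics/w5.png

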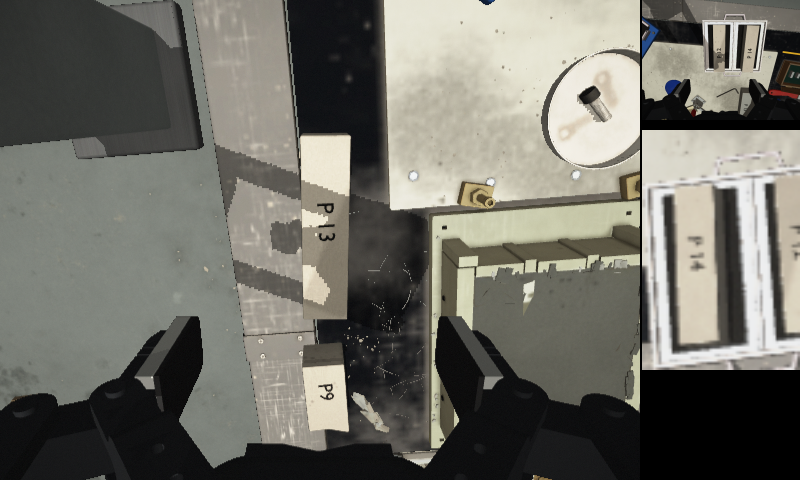

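P13 top corners are about (301,134), (350,134), (347,319) and (303,319). The half prism P9 lies at (326,400). P12 lies parallel to P14 in the tray (inset). Measuring.

```bash
python3 - <<'E'
from h import *
import pickle
s=pickle.load(open("s5.pkl","rb"))
q=[(301,135),(350,135),(347,319),(303,319)]
P=pix2w("wrist",q,[.04]*4,s)[:,:2];e=np.diff(np.r_[P,P[:1]],axis=0);c=P.mean(0)
print(c,np.linalg.norm(e,axis=1).round(4),np.degrees(np.arctan2(e[:,1],e[:,0])).round(1))
go([c[0],c[1],.040],85.1)
E
```

```text
[ 0.49516979 -0.2083226 ] [0.0378 0.1587 0.0392 0.1587] [ -4.7 -94.3 175.3  85.2]
t 16.75 tcp [ 0.4917 -0.1901  0.2466] yaw 85.31 w 1.0 | dp [-0.018, 0.0046, 0.2066] ang [0.001, -0.001, 0.004]
```

>>> drive_tool(
  increments=[
    {"dp":[-0.018,0.0045,0.03],"angular":[0,0,0],"gripper":-0.6},
    {"dp":[-0.018,0.0045,0.08],"angular":[0,0,0],"gripper":-0.6},
    {"dp":[-0.018,0.0045,0.13],"angular":[0,0,0],"gripper":-0.6},
    {"dp":[-0.018,0.0045,0.17],"angular":[0,0,0],"gripper":-0.6},
    {"dp":[-0.018,0.0045,0.195],"angular":[0,0,0],"gripper":-0.6},
    {"dp":[-0.018,0.0045,0.205],"angular":[0,0,0],"gripper":-0.6},
    {"dp":[-0.018,0.0045,0.205],"angular":[0,0,0],"gripper":-0.6},
  ],
)

```text
clock: 17.62
eef_pos: [0.4951, -0.2091, 0.0416]
tcp_rot: [0.736, 0.677, 0.001, 0.0]
ft_force: [0.1, -0.4, -0.1]
width: 0.799
finger_force: 0.0
```

```bash
python3 - <<'E'
from h import *
go([.4952,-.2083,.040],85.3);print(get_state()['ft_force'])
E
```

```text
t 17.62 tcp [ 0.4951 -0.2091  0.0416] yaw 85.24 w 0.799 | dp [0.0008, 0.0001, 0.0016] ang [0.001, -0.001, -0.001]
[ 0.07122135 -0.42490793 -0.07388392]
```

Close and lift.

>>> drive_tool(
  increments=[
    {"dp":[0,0,0.0005],"angular":[0,0,0],"gripper":0.2},
    {"dp":[0,0,0.0005],"angular":[0,0,0],"gripper":1},
    {"dp":[0,0,0.0005],"angular":[0,0,0],"gripper":1},
    {"dp":[0,0,0.0005],"angular":[0,0,0],"gripper":1},
    {"dp":[0,0,0.0005],"angular":[0,0,0],"gripper":1},
  ],
  newtons=60,
)

```text
clock: 18.25
eef_pos: [0.4958, -0.21, 0.0426]
tcp_rot: [0.736, 0.677, 0.001, 0.002]
ft_force: [-1.1, 0.4, 6.4]
width: 0.45
finger_force: 62.9
```

>>> drive_tool(
  increments=[
    {"dp":[0,0,-0.006],"angular":[0,0,0],"gripper":1},
    {"dp":[0,0,-0.02],"angular":[0,0,0],"gripper":1},
    {"dp":[0,0,-0.045],"angular":[0,0,0],"gripper":1},
    {"dp":[0,0,-0.075],"angular":[0,0,0],"gripper":1},
    {"dp":[0,0,-0.1],"angular":[0,0,0],"gripper":1},
    {"dp":[0,0,-0.115],"angular":[0,0,0],"gripper":1},
    {"dp":[0,0,-0.12],"angular":[0,0,0],"gripper":1},
    {"dp":[0,0,-0.12],"angular":[0,0,0],"gripper":1},
  ],
)

```text
clock: 19.25
eef_pos: [0.4944, -0.2094, 0.1609]
tcp_rot: [0.736, 0.677, 0.001, 0.0]
ft_force: [-0.1, -0.3, -3.7]
width: 0.449
finger_force: 61.7
```

```bash
python3 - <<'E'
from h import *
go([.5635,.069,.16],144.9);s=get_state();print(s['ft_force'],R.from_quat(s['tcp_rot']).as_matrix()[:,2])
E
```

```text
t 19.25 tcp [ 0.4944 -0.2094  0.1609] yaw 85.19 w 0.449 | dp [0.2832, 0.0455, 0.0011] ang [0.001, -0.0, -1.042]
[-0.10841679 -0.3328656  -3.67174282] [ 9.77342771e-04  5.00163067e-04 -9.99999397e-01]
```

>>> drive_tool(
  increments=[
    {"dp":[0.008,0.001,0],"angular":[0,0,-0.03],"gripper":1},
    {"dp":[0.028,0.004,0],"angular":[0,0,-0.1],"gripper":1},
    {"dp":[0.055,0.009,0],"angular":[0,0,-0.2],"gripper":1},
    {"dp":[0.085,0.014,0],"angular":[0,0,-0.31],"gripper":1},
    {"dp":[0.117,0.019,0],"angular":[0,0,-0.43],"gripper":1},
    {"dp":[0.15,0.024,0],"angular":[0,0,-0.55],"gripper":1},
    {"dp":[0.182,0.029,0],"angular":[0,0,-0.67],"gripper":1},
    {"dp":[0.212,0.034,0],"angular":[0,0,-0.78],"gripper":1},
    {"dp":[0.24,0.039,0],"angular":[0,0,-0.88],"gripper":1},
    {"dp":[0.262,0.042,0],"angular":[0,0,-0.965],"gripper":1},
    {"dp":[0.277,0.045,0],"angular":[0,0,-1.02],"gripper":1},
    {"dp":[0.282,0.046,0],"angular":[0,0,-1.042],"gripper":1},
    {"dp":[0.282,0.046,0],"angular":[0,0,-1.042],"gripper":1},
    {"dp":[0.282,0.046,0],"angular":[0,0,-1.042],"gripper":1},
    {"dp":[0.282,0.046,0],"angular":[0,0,-1.042],"gripper":1},
  ],
)

```text
clock: 21.12
eef_pos: [0.5641, 0.0668, 0.1613]
tcp_rot: [0.302, 0.953, 0.0, 0.001]
ft_force: [0.1, -0.3, -3.7]
width: 0.447
finger_force: 61.5
```

```bash
python3 - <<'E'
from h import *
import pickle
s=get_state();pickle.dump(s,open("s6.pkl","wb"))
cv2.imwrite("pics/w6.png",snapshot("wrist")[:,:,::-1]);go([.5647,.0681,.058],144.9)
E
```

```text
t 21.18 tcp [0.5641 0.0669 0.1613] yaw 144.82 w 0.448 | dp [0.0003, 0.0012, 0.1033] ang [0.001, 0.001, -0.001]
```

View pics/w6.png

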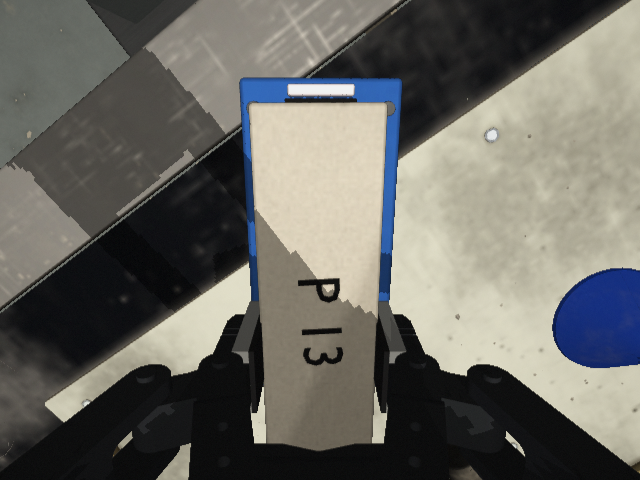

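The wrist view shows the prism's front end corners at (249,103) and (387,103), the lip at (288..354,84..96), and the base front corners at (241,79) and (401,79).

```bash
python3 - <<'E'
from h import *
import pickle
s=pickle.load(open("s6.pkl","rb"))
u=np.array([.818,-.575]);v=np.array([.575,.818]);b=np.array([.5635,.069])
for n,q,z in [("prism",[(249,103),(387,103)],.161),("lip",[(288,84),(354,84),(354,96),(288,96)],.043),("base",[(241,79),(401,79)],.016)]:
    P=pix2w("wrist",q,[z]*len(q),s)[:,:2];d=P-b
    print(n,P.mean(0).round(4),"u",(d@u).round(4),"v",(d@v).round(4))
d=s["eef_pos"][:2]-b;print("tool u,v",d@u,d@v)
E
```

```text
prism [0.4976 0.1131] u [-0.0793 -0.0793] v [-0.0205  0.0169]
lip [0.4912 0.1195] u [-0.0913 -0.0912 -0.0851 -0.0852] v [-0.0181  0.0175  0.0177 -0.0183]
base [0.4851 0.1239] u [-0.0957 -0.0956] v [-0.0481  0.0479]
tool u,v 0.0017073539756080854 -0.0014724118490201733
```

>>> drive_tool(
  increments=[
    {"dp":[0,0.0015,0.008],"angular":[0,0,0],"gripper":1},
    {"dp":[0,0.0015,0.03],"angular":[0,0,0],"gripper":1},
    {"dp":[0,0.0015,0.052],"angular":[0,0,0],"gripper":1},
    {"dp":[0,0.0015,0.068],"angular":[0,0,0],"gripper":1},
    {"dp":[0,0.0015,0.078],"angular":[0,0,0],"gripper":1},
    {"dp":[0,0.0015,0.085],"angular":[0,0,0],"gripper":1},
    {"dp":[0,0.0015,0.091],"angular":[0,0,0],"gripper":1},
    {"dp":[0,0.0015,0.096],"angular":[0,0,0],"gripper":1},
    {"dp":[0,0.0015,0.099],"angular":[0,0,0],"gripper":1},
    {"dp":[0,0.0015,0.1],"angular":[0,0,0],"gripper":1},
    {"dp":[0,0.0015,0.1],"angular":[0,0,0],"gripper":1},
  ],
)

```text
clock: 22.55
eef_pos: [0.5653, 0.0688, 0.0614]
tcp_rot: [0.302, 0.953, 0.0, 0.001]
ft_force: [0.2, 0.6, -4.7]
width: 0.452
finger_force: 61.6
```

>>> drive_tool(
  increments=[
    {"dp":[0,0,0.001],"angular":[0,0,0],"gripper":1},
    {"dp":[0,0,0.002],"angular":[0,0,0],"gripper":1},
    {"dp":[0,0,0.003],"angular":[0,0,0],"gripper":1},
    {"dp":[0,0,0.003],"angular":[0,0,0],"gripper":1},
  ],
)

```text
clock: 23.05
eef_pos: [0.5655, 0.0688, 0.0606]
tcp_rot: [0.302, 0.953, 0.001, 0.001]
ft_force: [-4.1, -1.3, 12.1]
width: 0.452
finger_force: 63.7
```

>>> drive_tool(
  increments=[
    {"dp":[0,0,0],"angular":[0,0,0],"gripper":-0.4},
    {"dp":[0,0,0],"angular":[0,0,0],"gripper":-0.5},
    {"dp":[0,0,0],"angular":[0,0,0],"gripper":-0.5},
    {"dp":[0,0,-0.02],"angular":[0,0,0],"gripper":-0.5},
    {"dp":[0,0,-0.07],"angular":[0,0,0],"gripper":-0.5},
    {"dp":[0,0,-0.13],"angular":[0,0,0],"gripper":-1},
    {"dp":[0,0,-0.19],"angular":[0,0,0],"gripper":-1},
    {"dp":[0,0,-0.24],"angular":[0,0,0],"gripper":-1},
    {"dp":[0,0,-0.25],"angular":[0,0,0],"gripper":-1},
    {"dp":[0,0,-0.25],"angular":[0,0,0],"gripper":-1},
  ],
)

```text
clock: 24.3
eef_pos: [0.5649, 0.0687, 0.3084]
tcp_rot: [0.302, 0.953, 0.0, 0.001]
ft_force: [0.1, -0.4, -0.5]
width: 1.0
finger_force: 0.0
```

```bash
python3 - <<'E'
from h import *
import pickle
s=get_state();pickle.dump(s,open("s7.pkl","wb"))
cv2.imwrite("pics/w7.png",snapshot("wrist")[:,:,::-1]);go([.709,-.034,.225],144.9)
E
```

```text
t 24.35 tcp [0.5641 0.0687 0.3069] yaw 144.89 w 1.001 | dp [-0.1777, -0.0006, 0.0818] ang [-0.0, -0.001, -0.0]
```

View pics/w7.png

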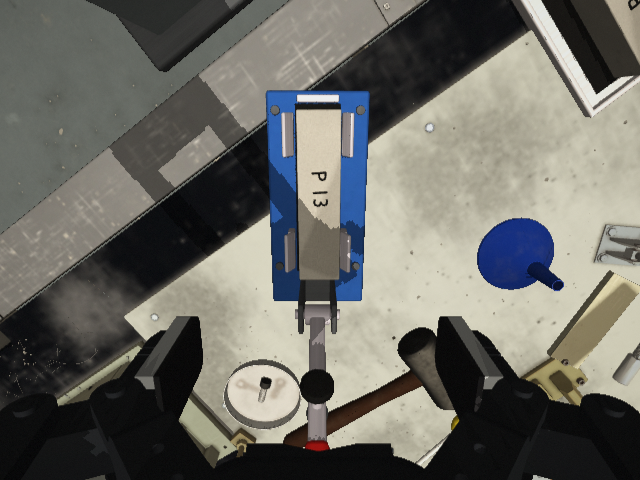

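P13 lies flat between the rails (297..340, 108..278), and the lever is still at its back stop. Next I'll grasp the lever.

>>> drive_tool(
  increments=[
    {"dp":[-0.04,0,0],"angular":[0,0,0],"gripper":-1},
    {"dp":[-0.09,0,0],"angular":[0,0,0],"gripper":-1},
    {"dp":[-0.14,0,0],"angular":[0,0,0],"gripper":-1},
    {"dp":[-0.17,0,0],"angular":[0,0,0],"gripper":-1},
    {"dp":[-0.177,0,0.01],"angular":[0,0,0],"gripper":-1},
    {"dp":[-0.177,0,0.045],"angular":[0,0,0],"gripper":-1},
    {"dp":[-0.177,0,0.072],"angular":[0,0,0],"gripper":-0.5},
    {"dp":[-0.177,0,0.08],"angular":[0,0,0],"gripper":0.2},
    {"dp":[-0.177,0,0.08],"angular":[0,0,0],"gripper":1},
    {"dp":[-0.177,0,0.08],"angular":[0,0,0],"gripper":1},
    {"dp":[-0.177,0,0.08],"angular":[0,0,0],"gripper":1},
    {"dp":[-0.177,0,0.08],"angular":[0,0,0],"gripper":1},
  ],
  newtons=30,
)

```text
clock: 25.85
eef_pos: [0.7088, -0.0339, 0.2292]
tcp_rot: [0.302, 0.953, -0.0, 0.0]
ft_force: [-4.2, -3.7, -1.2]
width: 0.205
finger_force: 32.4
```

```bash
python3 - <<'E'
from h import *
s=get_state();print(s['ft_force'],s['width'],s['eef_pos'])
h=np.array([.6489,.0092]);u=np.array([.818,-.575])
p=s['eef_pos'];a=(h-p[:2])@u;z=p[2]-.006-.082;r=np.hypot(a,z);t=np.arctan2(z,a)
print(a,z,r,t-.098)
for k in np.linspace(t,.098-.03,21): print(round(k-.098,2),(r*np.cos(k)-a).round(4),-(r*np.sin(k)-z).round(4))
E
```

```text
[-4.18221034 -3.70016547 -1.22547012] 0.20501616846225823 [ 0.70884601 -0.03387936  0.22915471]
-0.07380646556710248 0.14115470831342364 0.1592860509855009 1.9545771201895492
1.95 -0.0 0.0
1.86 0.0143 -0.0066
1.76 0.0293 -0.0118
1.66 0.0446 -0.0154
1.56 0.0603 -0.0176
1.46 0.0761 -0.0181
1.36 0.0919 -0.0171
1.26 0.1075 -0.0145
1.16 0.1227 -0.0104
1.06 0.1375 -0.0048
0.96 0.1516 0.0022
0.86 0.165 0.0106
0.76 0.1775 0.0203
0.66 0.189 0.0311
0.57 0.1993 0.0431
0.47 0.2084 0.056
0.37 0.2162 0.0697
0.27 0.2226 0.0842
0.17 0.2275 0.0992
0.07 0.2309 0.1146
-0.03 0.2327 0.1303
```

>>> drive_tool(
  increments=[
    {"dp":[0.014,0,-0.0065],"angular":[0,0,0],"gripper":1},
    {"dp":[0.029,0,-0.012],"angular":[0,0,0],"gripper":1},
    {"dp":[0.0445,0,-0.0155],"angular":[0,0,0],"gripper":1},
    {"dp":[0.06,0,-0.0175],"angular":[0,0,0],"gripper":1},
    {"dp":[0.076,0,-0.018],"angular":[0,0,0],"gripper":1},
    {"dp":[0.092,0,-0.017],"angular":[0,0,0],"gripper":1},
    {"dp":[0.1075,0,-0.0145],"angular":[0,0,0],"gripper":1},
    {"dp":[0.1225,0,-0.0105],"angular":[0,0,0],"gripper":1},
    {"dp":[0.1375,0,-0.005],"angular":[0,0,0],"gripper":1},
    {"dp":[0.1515,0,0.002],"angular":[0,0,0],"gripper":1},
    {"dp":[0.165,0,0.0105],"angular":[0,0,0],"gripper":1},
    {"dp":[0.1775,0,0.02],"angular":[0,0,0],"gripper":1},
    {"dp":[0.189,0,0.031],"angular":[0,0,0],"gripper":1},
    {"dp":[0.199,0,0.043],"angular":[0,0,0],"gripper":1},
    {"dp":[0.2085,0,0.056],"angular":[0,0,0],"gripper":1},
    {"dp":[0.216,0,0.07],"angular":[0,0,0],"gripper":1},
    {"dp":[0.2225,0,0.084],"angular":[0,0,0],"gripper":1},
    {"dp":[0.2275,0,0.099],"angular":[0,0,0],"gripper":1},
    {"dp":[0.23,0,0.11],"angular":[0,0,0],"gripper":1},
    {"dp":[0.23,0,0.11],"angular":[0,0,0],"gripper":1},
  ],
  newtons=20,
)

```text
clock: 28.35
eef_pos: [0.5205, 0.0993, 0.1185]
tcp_rot: [0.301, 0.953, -0.0, -0.0]
ft_force: [-3.0, -5.4, -1.0]
width: 0.207
finger_force: 27.1
```

>>> drive_tool(
  increments=[
    {"dp":[0.001,0,0.006],"angular":[0,0,0],"gripper":1},
    {"dp":[0.001,0,0.011],"angular":[0,0,0],"gripper":1},
    {"dp":[0.001,0,0.014],"angular":[0,0,0],"gripper":1},
    {"dp":[0.001,0,0.016],"angular":[0,0,0],"gripper":1},
    {"dp":[0.001,0,0.016],"angular":[0,0,0],"gripper":1},
  ],
)

```text
clock: 28.98
eef_pos: [0.5188, 0.1004, 0.1028]
tcp_rot: [0.302, 0.953, 0.0, -0.001]
ft_force: [-6.5, -0.3, -0.2]
width: 0.206
finger_force: 27.2
```

>>> drive_tool(
  increments=[
    {"dp":[0,0,0.002],"angular":[0,0,0],"gripper":1},
    {"dp":[0,0,0.004],"angular":[0,0,0],"gripper":1},
    {"dp":[0,0,0.006],"angular":[0,0,0],"gripper":1},
    {"dp":[0,0,0.006],"angular":[0,0,0],"gripper":1},
  ],
)

```text
clock: 29.48
eef_pos: [0.5188, 0.1005, 0.1011]
tcp_rot: [0.302, 0.953, 0.001, -0.0]
ft_force: [-15.6, -2.5, 34.6]
width: 0.208
finger_force: 32.2
```

>>> drive_tool(
  increments=[
    {"dp":[0,0,-0.003],"angular":[0,0,0],"gripper":1},
    {"dp":[0,0,-0.003],"angular":[0,0,0],"gripper":-0.4},
    {"dp":[0,0,-0.003],"angular":[0,0,0],"gripper":-1},
    {"dp":[0,0,-0.003],"angular":[0,0,0],"gripper":-1},
    {"dp":[0,0,-0.003],"angular":[0,0,0],"gripper":-1},
    {"dp":[0,0,-0.03],"angular":[0,0,0],"gripper":-1},
    {"dp":[0,0,-0.08],"angular":[0,0,0],"gripper":-1},
    {"dp":[0,0,-0.14],"angular":[0,0,0],"gripper":-1},
    {"dp":[-0.03,0,-0.19],"angular":[0,0,0],"gripper":-1},
    {"dp":[-0.05,0,-0.2],"angular":[0,0,0],"gripper":-1},
    {"dp":[-0.05,0,-0.2],"angular":[0,0,0],"gripper":-1},
    {"dp":[-0.05,0,-0.2],"angular":[0,0,0],"gripper":-1},
  ],
)

```text
clock: 30.98
eef_pos: [0.5601, 0.0713, 0.2947]
tcp_rot: [0.302, 0.953, -0.0, -0.001]
ft_force: [0.2, 0.4, 0.7]
width: 1.003
finger_force: 0.0
```

```bash
python3 - <<'E'
from h import *
s=get_state();a=snapshot("wrist")[:,:,::-1];b=snapshot("side")[170:350,220:360,::-1];t=snapshot("top")[180:330,130:520,::-1]
go([.56,.07,.3],144.9)
o=np.zeros((600,800,3),np.uint8);o[:300,:400]=cv2.resize(a,(400,300),interpolation=cv2.INTER_AREA)
o[:300,400:633]=cv2.resize(b,(233,300));o[300:600,:780]=cv2.resize(t,(780,300),interpolation=cv2.INTER_CUBIC)
cv2.imwrite("pics/end.png",o)
E
```

```text
t 31.12 tcp [0.5602 0.0715 0.2948] yaw 144.92 w 0.994 | dp [-0.0007, -0.0013, -0.0052] ang [-0.001, -0.002, 0.0]
```

View pics/end.png

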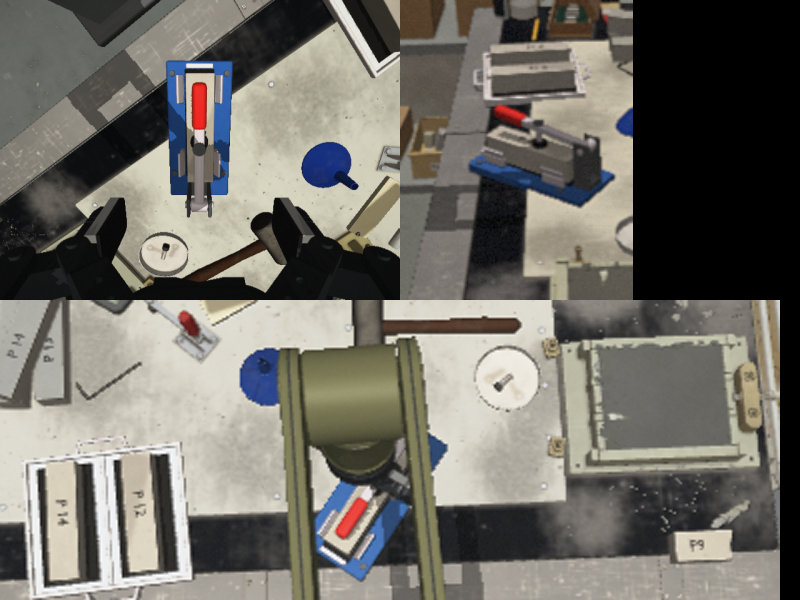

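The final picture shows the lever down on the new prism in the clamp at (200,110). P12 lies parallel to P14 in the tray at (137,515), and P9, the funnel and the mallet haven't moved. Handing in.

```bash
python3 -c "
from bench import *
print(close_job())"
```

```text
the job is handed in; nothing more can be done
None
```

I handed the job in at about 31 s: the tested prism (P12) is in the empty tray lane, parallel to the one already there, the next prism (P13) is flat in the clamp with the lever pressed fully down on it, and the tray prism, half prism, funnel and mallet were left in place.

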